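Close the peanut mill's hopper and set its burr gap

TASK

The peanut mill's hopper is loaded: put its lid on so that it sits down level in the hopper mouth, and let go of it. Then turn the thumbscrew on the grinding head clockwise until it seats (the burrs touch), back it off a quarter turn, and finish still gripping the thumbscrew and holding it at that setting, so that the lock ring can be done up under it. Do not drop the lid or disturb the bowls and the scoop.

Things in the scene. Friction and masses are not known exactly. Their poses are not given: they have to be found in the camera images.
- mill: peanut mill, fixed on the counter: white motor housing 170 x 290 mm, 107 mm high; origin at the centre of its underside, x to its back, y along its length, z up. At y = -85 mm the aluminium grinding head (radius 58, top 167 mm; lock ring 44 mm wide, top 187 mm) with the thumbscrew upright on it and a spout at its front (-x). At y = +85 mm the open steel hopper, peanuts in it, rim at 225 mm.
- hopper_mouth (a point): centre of the hopper's round mouth, at the level of its rim (225 mm above the counter); z up. Mouth 114 mm inside, 120 mm outside diameter.
- lid_center (a point): the hopper's loose steel lid (0.1 to 0.25 kg), right way up on the counter left or right of the mill: plug 104 mm wide, 8 high; disc 128 wide, 5 thick; black knob 28 wide, 24 high, on a thin neck; 43 mm in all. Point on its axis half-way up (21.5 mm); z up. The knob spans 2.5 mm below to 21.5 above it. Seated (disc on rim, plug in mouth) the point is 13.5 mm above hopper_mouth.
- thumbscrew_grip (a point): point on the thumbscrew's axis in its flat spade head, 216 mm above the counter. The spade is an upright plate 10 mm thick, 59 mm long (full thickness all along), from 19 mm below to 15 mm above this point, on a round shoulder 24 mm wide. Axes: x along the plate's length, y across its thickness, z up along the screw. Half a turn looks the same.
- thumbscrew (a joint): turn of the thumbscrew, rad: 0 = seated on a hard stop (burrs touching), growing as it is unscrewed (anticlockwise from above). The plate's x axis lies at the mill's yaw plus this angle. Begins 1.0 to 2.8 rad unscrewed; stays where it is left (friction about 0.1 N m); rises 1.75 mm a turn.
- bowl_spout_center (a point): white plastic bowl under the mill's spout, 132 mm across, 45 mm high; point on its axis half-way up. Leave alone.
- bowl_full_center (a point): the same kind of bowl, full of peanuts, on the side of the mill where the lid is not; point on its axis half-way up. Leave alone.
- scoop_center (a point): steel hand scoop lying on the counter behind the right side of the mill; blade 110 x 66 mm, 40 mm high, handle 100 mm long to its -x. Point near its back wall, 20 mm above the counter. Leave alone.
There are look-alikes about, which are no part of the job. Leave any orange or yellow look-alike of the part that bears lid_center alone.

How it is judged:
On the way, in this order (a step that is already met when the one before it is completed fails the run):
1. the lid is seated on the hopper and let go (horizontal distance between lid_center and hopper_mouth below 0.009 m and z of lid_center in the frame of hopper_mouth between 0.0095 and 0.0165 m and angle between lid_center's own z axis and vertical below 0.06 rad and contact force between the fingers and lid below 0.2 N), for 0.3 s.
2. the thumbscrew is turned in until it seats, in the fingers (value of joint thumbscrew below 0.06 rad and contact force between the fingers and thumbscrew above 1 N), for 0.1 s.
At the end, for the whole second after the job is handed in: The thumbscrew stands still, 1.57 rad (give or take 0.25) back from its seat, gripped between the fingers (over 5 N, grasp within 18 mm of its axis); the lid sits level in the hopper mouth (centred within 9 mm, height within 4 mm, tilt under 0.06 rad) (value of joint thumbscrew between 1.32 and 1.82 rad and velocity of joint thumbscrew between -0.05 and 0.05 rad/s and contact force between the fingers and thumbscrew above 5 N and horizontal distance between lid_center and hopper_mouth below 0.009 m and z of lid_center in the frame of hopper_mouth between 0.0095 and 0.0165 m and angle between lid_center's own z axis and vertical below 0.06 rad and horizontal distance between the grasp point and thumbscrew_grip below 0.018 m); the arm keeps its last pose, push and grip.
It fails at once if the lid is dropped (falls free faster than 0.5 m/s) (linear speed of lid above 0.5 m/s and contact force between the fingers and lid below 0.1 N).
It fails at once if a bowl or the scoop is disturbed (moved over 30 mm) (distance of any of bowl_spout_center, bowl_full_center, scoop_center from where it was at the start of the episode above 0.03 m).
It also fails if it takes over 67 s, if anything falls off the work surface, if the arm or the gripper's body presses on something with over 40 N, if the wrist force passes 120 N, or if a joint passes its speed limit or range.

ROBOT

A 6-joint arm with a two-finger parallel gripper is mounted at the origin on the work surface. World frame = base frame: x ahead of the robot, y to its left, z up, the work surface at z = 0. Lengths are in m, angles in rad, forces in N, time in s.
With the tool pointing down it reaches from about 0.375 to 0.9 m from the base axis. Payload 3.1 kg.
Tool frame: the origin (TCP) lies midway between the tips of the shut fingers; the grasp point (between the pads) lies grip_point_offset behind it (grip_point_offset is the distance from the TCP to the grasp point, in m); y points along the fingers, z is the direction in which the jaws open and shut, and the axes are right-handed (so a half turn about y gives the same grasp; the last joint's range is limited). The gripper opens to 87 mm and grips with 3 to 60 N. Pads are 19 mm wide; open, the fingers measure 117 mm over their backs; the gripper's body (75 mm by 190 mm) begins 51 mm behind the grasp point.
Start: joints at [1.062, 0.527, 1.433, -0, 1.181, -0.178], TCP at [0.202, 0.591, 0.223] pointing down, gripper open.
Joint ranges: [-3.08, 3.08], [-0.75, 2.2], [0.22, 2.44], [-1.43, 4.57], [0, 2.65], [-2.85, 2.85]. Speed limits (rad/s): [2.79, 2.79, 3.14, 3.14, 3.14, 3.14].

INTERFACE

Orientations are given as a unit quaternion [x, y, z, w].
In Python, from rig import * gives the robot as it stands.
- The arm moves only by the tool jog_arm, never from a script. Its argument "increments" is a list that holds one entry, the list of rows, each a list of 7 numbers: the turn, a rotation vector about the world's x, y, z in degrees, then the shift along the world's x, y, z in m, then the closure, from -1 (fully open) to 1 (shut), so that 0 is half open. In form: [[[rx, ry, rz, x, y, z, jaw], ...]]. A call has 1 to 8 rows; each row is the pose to reach, as a shift and turn from the pose measured when the call began; what a row does not reach only later rows make up. A row lasts 1/10 s, in which the tool goes at most 50 mm and 8.59 degrees, less where a joint would pass 70% of its speed; a pose out of reach is approached as far as the arm can. A call with a gripper value outside its range is refused whole. The fingers move at their own pace and stop on an object; "squeeze" is the grip in N (left out, the last holds). Time passes only in rows, so rows that repeat a pose let the fingers close. It gives the time, the measured TCP pose, the force and the opening at its end, in the units of the state.
- get_obs(): the state, without advancing time (a new reading comes with each control period).
- camera(name): name is "scene" or "top" or "wrist"; returns the picture (480x640x3 uint8, red, green, blue); there is no depth.
- camera_info(name): a dict with "K" (3x3 intrinsics, pixels), "R" (3x3) and "t" (3): a world point X has camera coordinates R X + t. Camera axes: x right, y down, z forward; pixel columns grow to the right and rows downward; lengths in m; the calibration is good to about 2 mm. A picture is of the moment at which its call begins: read the wrist's pose just before it. camera_info takes no time and is no camera call; for the wrist camera it gives the pose at the moment of the call.
- hand_in(): hands the job in, once; it reports no verdict.
The state is a dict: "time": time; "q": joint angles; "joint_velocities": joint speeds; "joint_torque": joint torques, N m; "position": TCP position; "tool_rot": TCP orientation; "ft_force": force on the tool from outside, world axes, zero at the start; "moment": the same for the moment, N m; "grip_width": finger opening in m.
Only numpy, scipy, OpenCV 4.12 (cv2) and the standard library are available. Lean on these libraries where they do the work, as an engineer would, in place of code of your own. Each camera call takes 0.05 s, during which the arm holds its last target.

## Working session

There is one attempt and no reset: what is moved stays moved. The work goes in short steps, Python scripts to look and compute and a tool call to move; the robot and the scene stay as the last step left them, time stands still between calls to the robot, and variables do not carry over. Pictures are saved under pics/ and viewed, and the job is handed in when it is done.

Besides the shell and the picture viewer there is one more tool, called after "Call:" as name(argument=value, ...), one argument or row to a line, values as JSON. jog_arm: Moves the arm, as the interface text tells. Its arguments: {"type":"object","properties":{"increments":{"type":"array","items":{"type":"array","items":{"type":"array","items":{"type":"number"}}}},"squeeze":{"type":"number"}},"required":["increments"]}

```bash
ls; mkdir -p pics; python3 - <<'E'
from rig import *
import cv2
o=get_obs(); print(o)
for n in ("scene","top","wrist"):
    ci=camera_info(n); print(n,ci)
    cv2.imwrite(f"pics/{n}0.png",cv2.cvtColor(camera(n),cv2.COLOR_RGB2BGR))
try: print(grip_point_offset)
except Exception as e: print(e)
E
```

```text
pics
{'time': 0.0, 'q': array([ 1.06251325e+00,  5.28463603e-01,  1.43391436e+00, -3.67098964e-06,
        1.18137613e+00, -1.78475322e-01]), 'joint_velocities': array([-0.00148893,  0.00029218, -0.00042963, -0.00136322,  0.00061572,
        0.0024588 ]), 'joint_torque': array([ 1.42424087e-03, -4.40034449e+01, -1.76592761e+01,  6.33980753e-02,
        5.80437889e-02, -1.64569719e-04]), 'position': array([0.20200853, 0.59067761, 0.22156937]), 'tool_rot': array([ 0.69823392, -0.11633248,  0.11582019, -0.69679397]), 'ft_force': array([-0.05319413, -0.48872276,  0.04097073]), 'moment': array([-0.00824063, -0.01821378,  0.00424059]), 'grip_width': 0.08692785704330797}
scene {'K': array([[546.02195724,   0.        , 317.84537335],
       [  0.        , 546.02195724, 239.14128641],
       [  0.        ,   0.        ,   1.        ]]), 'R': array([[-0.0893258 ,  0.99575574,  0.02216765],
       [ 0.57653994,  0.06984253, -0.81407845],
       [-0.81217154, -0.05993767, -0.58033169]]), 't': array([ 0.14630809, -0.14399401,  1.82525671])}
top {'K': array([[615.08891162,   0.        , 324.4771271 ],
       [  0.        , 615.08891162, 230.18088243],
       [  0.        ,   0.        ,   1.        ]]), 'R': array([[-0.01056855, -0.99989974,  0.00942392],
       [-0.99534724,  0.00961685, -0.09587168],
       [ 0.09577144, -0.0103933 , -0.99534909]]), 't': array([-0.10490236,  0.4809774 ,  1.43902865])}
wrist {'K': array([[338.46199697,   0.        , 325.68524902],
       [  0.        , 338.46199697, 238.9951114 ],
       [  0.        ,   0.        ,   1.        ]]), 'R': array([[ 0.32304809,  0.94638124, -0.00157735],
       [ 0.91533876, -0.31202745,  0.25454632],
       [ 0.24040569, -0.08367451, -0.9670593 ]]), 't': array([-0.62355733, -0.03193621,  0.38851788])}
0.0187
```

View pics/scene0.png

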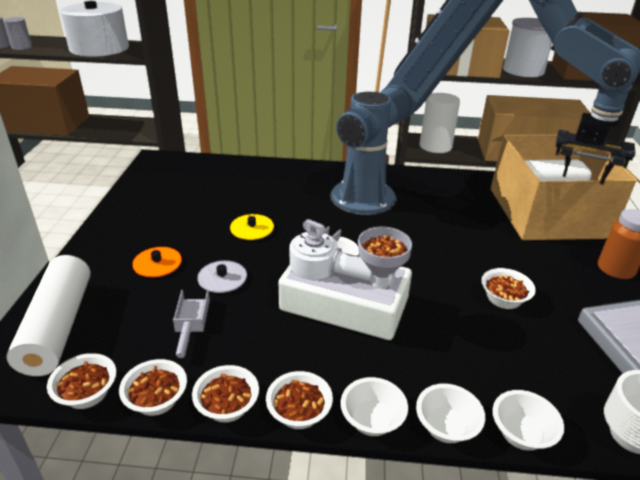

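View pics/top0.png

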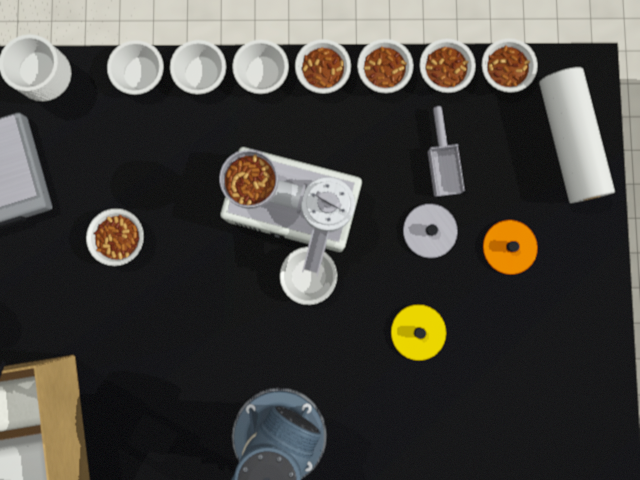

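View pics/wrist0.png

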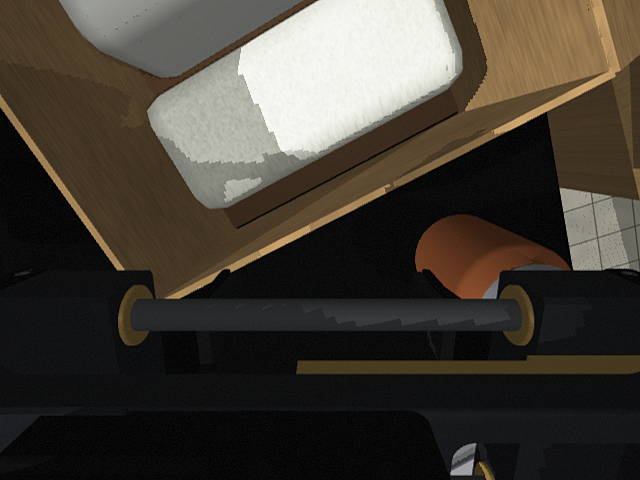

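Lid candidates in the top view: the grey steel disc at (430,231), an orange one at (510,247) and a yellow one at (418,332). The description says steel, so I choose the grey disc. Next I check it in a close crop and measure it.

```bash
cat > h.py <<'E'
import numpy as np, cv2
from rig import *
def ray(ci,u,v):
    d=np.linalg.inv(ci["K"])@np.array([u,v,1.]); R=ci["R"]
    return -R.T@ci["t"], R.T@d
def onz(ci,u,v,z):
    c,d=ray(ci,u,v); return c+d*(z-c[2])/d[2]
def proj(ci,X):
    p=ci["K"]@(ci["R"]@np.array(X)+ci["t"]); return p[:2]/p[2]
def tri(rs):
    A=np.zeros((3,3));b=np.zeros(3)
    for c,d in rs:
        d=d/np.linalg.norm(d);P=np.eye(3)-np.outer(d,d);A+=P;b+=P@c
    return np.linalg.solve(A,b)
E
python3 - <<'E'
from h import *
t=cv2.imread("pics/top0.png"); s=cv2.imread("pics/scene0.png")
a=cv2.resize(t[130:330,200:470],None,fx=2.9,fy=2.9,interpolation=cv2.INTER_CUBIC)
cv2.imwrite("pics/topcrop.png",a)
b=cv2.resize(s[200:340,180:430],None,fx=3.2,fy=3.2,interpolation=cv2.INTER_CUBIC)
cv2.imwrite("pics/scenecrop.png",b)
E
```

```text
(no output)
```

View pics/topcrop.png

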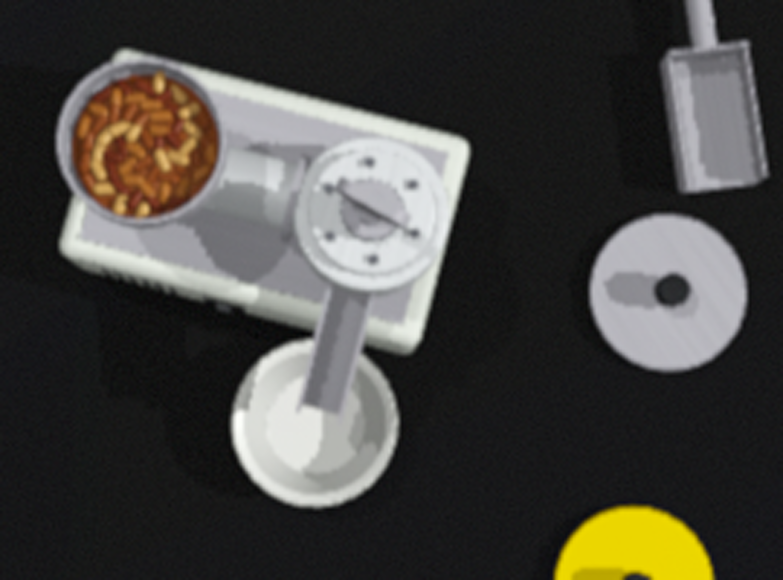

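View pics/scenecrop.png

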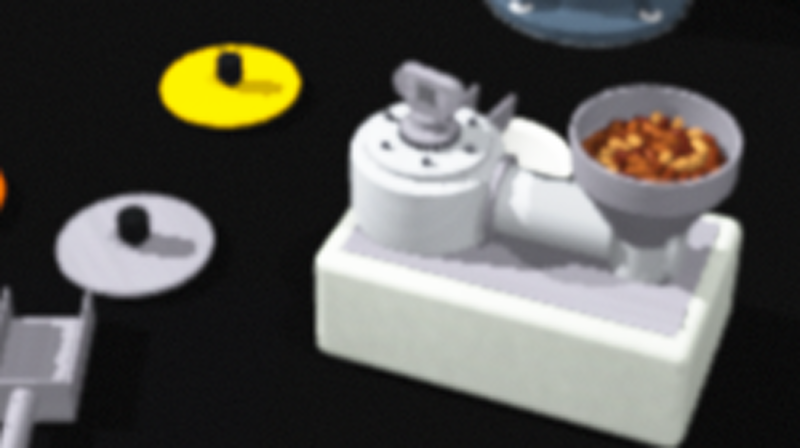

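The crop confirms a grey steel disc with a black knob at top ≈(431,230), so the choice stands. Next I measure lid, hopper rim, mill yaw and spade.

```bash
python3 - <<'E'
from h import *
T=camera_info("top");S=camera_info("scene")
t=cv2.imread("pics/top0.png"); s=cv2.imread("pics/scene0.png")
def blob(img,m,u,v):
    n,l,st,c=cv2.connectedComponentsWithStats(m.astype(np.uint8))
    # nearest labelled comp to u,v
    k=l[v,u]; 
    return (l==k)
def fit_plane(ci,mask,z):
    cs,_=cv2.findContours(mask.astype(np.uint8),cv2.RETR_EXTERNAL,cv2.CHAIN_APPROX_NONE)
    c=max(cs,key=cv2.contourArea)[:,0,:]
    P=np.array([onz(ci,u,v,z)[:2] for u,v in cv2.convexHull(c)[:,0,:]])
    (x,y),r=cv2.minEnclosingCircle((P*1000).astype(np.float32))
    A=np.c_[2*P,np.ones(len(P))];q=np.linalg.lstsq(A,(P**2).sum(1),rcond=None)[0]
    return q[:2],np.sqrt(q[2]+q[0]**2+q[1]**2),(x,y,r)
# lid disc
for n,ci,img,(u,v) in (("top",T,t,(445,235)),("scene",S,s,(208,283))):
    g=cv2.cvtColor(img,cv2.COLOR_BGR2GRAY)
    m=blob(img,g>90,u,v)
    if n=="scene": m[:, :]&=True
    print(n,"lid disc",m.sum(),fit_plane(ci,m,0.013 if n=="top" else 0.011))
# knob: dark within the disc
rs=[]
for n,ci,img,(u,v),box in (("top",T,t,(431,230),(405,205,458,258)),("scene",S,s,(221,270),(205,258,240,282))):
    g=cv2.cvtColor(img,cv2.COLOR_BGR2GRAY)
    m=np.zeros(g.shape,bool);x0,y0,x1,y1=box;m[y0:y1,x0:x1]=(g<70)[y0:y1,x0:x1]
    m=blob(img,m,u,v);yy,xx=np.nonzero(m);print(n,"knob px",xx.mean(),yy.mean(),xx.min(),xx.max(),yy.min(),yy.max(),m.sum())
    rs.append(ray(ci,xx.mean(),yy.mean()))
print("knob tri",tri(rs), "top on z.043",onz(T,*[0,0],0) [:0])
E
```

```text
top lid disc 2217 (array([ 0.47808978, -0.36289501]), np.float64(0.06508132620125577), (477.931396484375, -362.8927001953125, 65.41555786132812))
scene lid disc 2372 (array([ 0.58831505, -0.33528991]), np.float64(0.1573361044502047), (588.4564819335938, -370.819580078125, 178.6921844482422))
top knob px 431.0869565217391 229.66304347826087 426 436 225 234 92
scene knob px 221.17777777777778 270.3222222222222 217 225 265 276 90
knob tri [ 0.47798223 -0.36181438  0.02960286] top on z.043 []
```

```bash
python3 - <<'E'
from h import *
T=camera_info("top");S=camera_info("scene")
t=cv2.imread("pics/top0.png"); s=cv2.imread("pics/scene0.png")
a=cv2.resize(t[140:260,210:370],None,fx=5,fy=5,interpolation=cv2.INTER_NEAREST)
cv2.imwrite("pics/c1.png",a)
a=cv2.resize(s[210:310,280:420],None,fx=5.7,fy=5.7,interpolation=cv2.INTER_NEAREST)
cv2.imwrite("pics/c2.png",a)
# lid extents check: peanuts
hsv=cv2.cvtColor(t,cv2.COLOR_BGR2HSV)
# mill base: white-ish box corner points, sat low bright
m=((hsv[...,2]>90)).astype(np.uint8)
n,l,st,c=cv2.connectedComponentsWithStats(m);k=l[230,250]
print(st[k])
E
```

```text
[     0     43    640    437 207341]
```

View pics/c1.png

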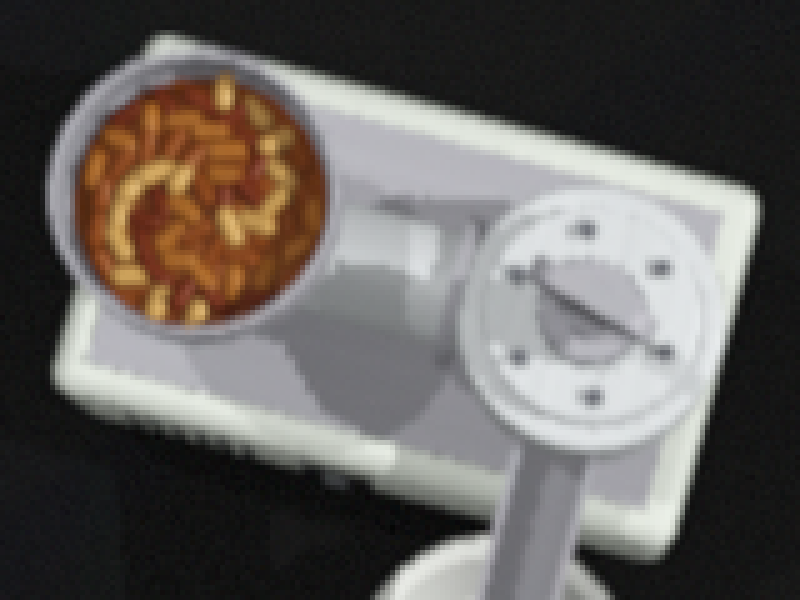

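View pics/c2.png

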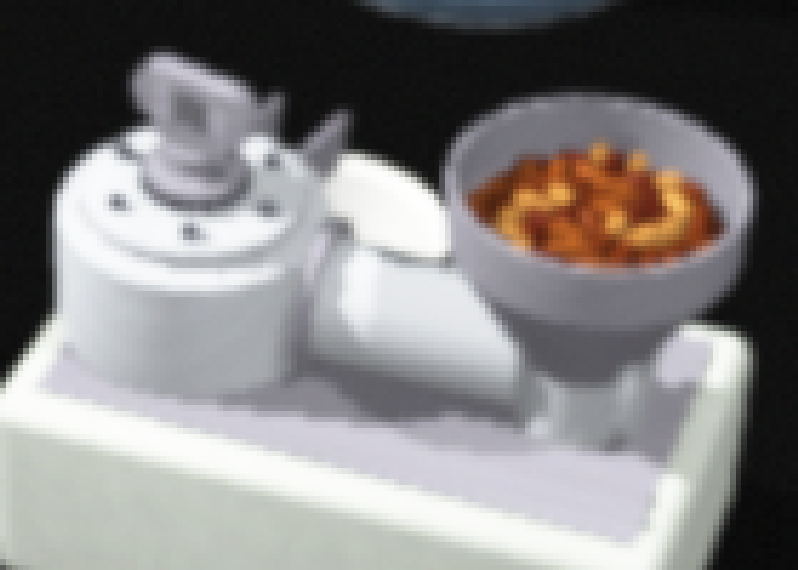

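```bash
python3 - <<'E'
from h import *
T=camera_info("top");S=camera_info("scene")
print("cams",-T["R"].T@T["t"],-S["R"].T@S["t"])
t=cv2.imread("pics/top0.png")
f=lambda x,y:(210+(x+.5)/5-.5,140+(y+.5)/5-.5)
# rim outer: hand-read points of outer edge
pts=[(47,190),(60,120),(120,65),(190,47),(270,75),(318,120),(335,190),(318,260),(270,315),(200,340),(130,318),(75,265)]
P=np.array([onz(T,*f(*p),.225)[:2] for p in pts])
q=np.linalg.lstsq(np.c_[2*P,np.ones(len(P))],(P**2).sum(1),rcond=None)[0]
print("rim",q[:2],np.sqrt(q[2]+q[0]**2+q[1]**2))
pts=[(460,320),(480,240),(530,200),(590,188),(680,225),(720,290),(715,360),(680,415),(620,445),(560,445),(500,410)]
P=np.array([onz(T,*f(*p),.167)[:2] for p in pts])
h=np.linalg.lstsq(np.c_[2*P,np.ones(len(P))],(P**2).sum(1),rcond=None)[0]
print("head",h[:2],np.sqrt(h[2]+h[0]**2+h[1]**2))
d=q[:2]-h[:2];print("dist",np.linalg.norm(d),"mill yaw",np.degrees(np.arctan2(-d[0],d[1])))
a=onz(T,*f(300,75),.1);b=onz(T,*f(735,180),.1);print("edge yaw",np.degrees(np.arctan2(-(a-b)[0],(a-b)[1])))
a=onz(T,*f(537,262),.231);b=onz(T,*f(660,350),.231);print("plate ends",a,b,np.linalg.norm(a-b),np.degrees(np.arctan2((a-b)[1],(a-b)[0])))
# scene plate top edge
g=lambda x,y:(280+(x+.5)/5.7-.5,210+(y+.5)/5.7-.5)
a=onz(S,*g(140,70),.231);b=onz(S,*g(250,105),.231);print("scene plate",a,b,np.linalg.norm(a-b),np.degrees(np.arctan2((b-a)[1],(b-a)[0])))
print(np.degrees(cv2.Rodrigues(np.eye(3))[0].T))
from scipy.spatial.transform import Rotation as R
print(R.from_quat(get_obs()["tool_rot"]).as_matrix().round(3))
E
```

```text
cams [ 0.33981302 -0.09456107  1.47943656] [ 1.57850893 -0.02622858  0.93878859]
rim [0.57075684 0.04920381] 0.05989525432517998
head [ 0.52485102 -0.11571949] 0.056775071696799774
dist 0.17119298513484446 mill yaw -15.554357230367678
edge yaw -14.263440370151073
plate ends [ 0.53875901 -0.09309161  0.231     ] [ 0.501905   -0.14308277  0.231     ] 0.06210743847962333 53.6019745129831
scene plate [ 0.52260627 -0.1373107   0.231     ] [ 0.54247073 -0.0904696   0.231     ] 0.05087912521124394 67.01908801386271
[[0. 0. 0.]]
[[ 0.946 -0.001  0.324]
 [-0.324 -0.001  0.946]
 [-0.    -1.    -0.002]]
```

Lid at (0.478, -0.362), with disc radius 65 mm against 64 given. Rim centre at (0.571, 0.049), with radius 60 mm, and 171 mm from the head (170 given), so these measurements fit. The mill yaw is about -15° and the plate lies at about 55–65°. I raise the arm and travel toward the lid.

Call:
jog_arm(
  increments=[
    [[0,0,-6,0.02,-0.02,0.03,-1],[0,0,-13,0.05,-0.05,0.06,-1],[0,0,-20,0.08,-0.09,0.09,-1],[0,0,-27,0.11,-0.13,0.12,-1],[0,0,-34,0.14,-0.17,0.14,-1],[0,0,-41,0.17,-0.21,0.15,-1],[0,0,-48,0.2,-0.25,0.15,-1],[0,0,-55,0.23,-0.29,0.15,-1]],
  ],
  squeeze=25,
)

```text
time: 0.95
position: [0.4197, 0.3171, 0.3721]
tool_rot: [-0.564, 0.426, -0.426, 0.564]
ft_force: [0.8, 0.4, 0.2]
grip_width: 0.0868
```

Call:
jog_arm(
  increments=[
    [[0,0,-6,0.01,-0.04,0,-1],[0,0,-13,0.02,-0.085,0,-1],[0,0,-20,0.03,-0.13,0,-1],[0,0,-27,0.03,-0.175,0,-1],[0,0,-34,0.03,-0.22,0,-1],[0,0,-41,0.03,-0.265,0,-1],[0,0,-47,0.03,-0.31,0,-1],[0,0,-52,0.03,-0.355,0,-1]],
  ],
)

```text
time: 1.75
position: [0.4492, -0.0396, 0.372]
tool_rot: [-0.319, 0.631, -0.631, 0.319]
ft_force: [0.2, -0.3, 0.5]
grip_width: 0.087
```

Call:
jog_arm(
  increments=[
    [[0,0,0,0.0,-0.045,-0.01,-1],[0,0,0,0.0,-0.09,-0.02,-1],[0,0,0,0.01,-0.135,-0.04,-1],[0,0,0,0.01,-0.18,-0.07,-1],[0,0,0,0.01,-0.22,-0.1,-1],[0,0,0,0.02,-0.26,-0.13,-1],[0,0,0,0.02,-0.29,-0.16,-1],[0,0,0,0.02,-0.31,-0.19,-1]],
  ],
)

```text
time: 2.55
position: [0.4691, -0.3525, 0.1802]
tool_rot: [0.318, -0.631, 0.632, -0.319]
ft_force: [0.2, 0.2, 0.6]
grip_width: 0.087
```

```bash
cat > snap.py <<'E'
import sys
from h import *
from scipy.spatial.transform import Rotation as Rt
def state():
    o=get_obs(); m=Rt.from_quat(o["tool_rot"]).as_matrix()
    print("t %.2f"%o["time"],"pos",o["position"].round(4),"jaw az %.1f"%np.degrees(np.arctan2(m[1,2],m[0,2])),"down",m[:,1].round(3),"F",o["ft_force"].round(1),"M",o["moment"].round(2),"w %.4f"%o["grip_width"],"q",o["q"].round(2)); return o
if __name__=="__main__":
    state()
    for a in sys.argv[2:]:
        ci=camera_info(a); np.savez(f"pics/{a}{sys.argv[1]}.npz",**ci)
        cv2.imwrite(f"pics/{a}{sys.argv[1]}.png",cv2.cvtColor(camera(a),cv2.COLOR_RGB2BGR))
E
python3 snap.py 1 wrist
```

```text
t 2.55 pos [ 0.4691 -0.3525  0.1802] jaw az -36.5 down [ 0.001 -0.    -1.   ] F [0.2 0.2 0.6] M [-0.04  0.12  0.01] w 0.0870 q [-0.83  0.53  1.57  0.    1.04 -0.2 ]
```

View pics/wrist1.png

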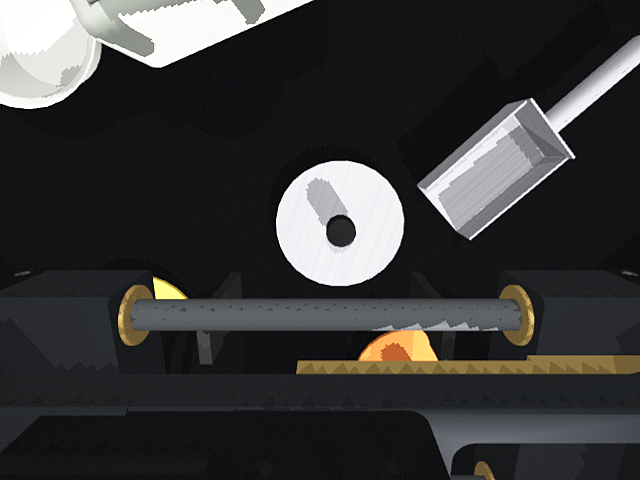

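The wrist view shows the steel lid at (340,223) with its knob at (341,231). The scoop is up and to the right, clear of the fingers. I measure the lid again from here.

```bash
python3 - <<'E'
from h import *
ci=dict(np.load("pics/wrist1.npz"))
t=cv2.imread("pics/wrist1.png");g=cv2.cvtColor(t,cv2.COLOR_BGR2GRAY)
n,l,st,c=cv2.connectedComponentsWithStats((g>110).astype(np.uint8));m=(l==l[260,330]).astype(np.uint8)
cs,_=cv2.findContours(m,cv2.RETR_EXTERNAL,cv2.CHAIN_APPROX_NONE);c=max(cs,key=cv2.contourArea)[:,0,:]
P=np.array([onz(ci,u,v,.013)[:2] for u,v in c])
q=np.linalg.lstsq(np.c_[2*P,np.ones(len(P))],(P**2).sum(1),rcond=None)[0]
print("disc",q[:2],np.sqrt(q[2]+q[0]**2+q[1]**2))
k=np.zeros_like(g);k[195:265,310:375]=(g<70)[195:265,310:375]
n,l,st,c=cv2.connectedComponentsWithStats(k);print(st[l[231,341]],c[l[231,341]]);print("knob",onz(ci,*c[l[231,341]],.039))
E
```

```text
disc [ 0.47897026 -0.36455961] 0.06322682847995187
[327 215  29  32 730] [340.42876712 230.47671233]
knob [ 0.47964388 -0.36313294  0.039     ]
```

The wrist view puts the lid at (0.479, -0.364), which agrees with the top view. I descend and grip.

Call:
jog_arm(
  increments=[
    [[0,0,0,0.005,-0.006,-0.03,-1],[0,0,0,0.01,-0.011,-0.065,-1],[0,0,0,0.01,-0.011,-0.1,-1],[0,0,0,0.01,-0.011,-0.13,-1],[0,0,0,0.01,-0.011,-0.15,-1],[0,0,0,0.01,-0.011,-0.158,-1],[0,0,0,0.01,-0.011,-0.162,-1],[0,0,0,0.01,-0.011,-0.162,-1]],
  ],
)

```text
time: 3.4
position: [0.4772, -0.3637, 0.0144]
tool_rot: [-0.319, 0.633, -0.63, 0.317]
ft_force: [-0.6, -0.4, -0.7]
grip_width: 0.0868
```

```bash
python3 snap.py 2 wrist
```

```text
t 3.40 pos [ 0.4772 -0.3637  0.0144] jaw az -36.5 down [-0.004  0.004 -1.   ] F [-0.6 -0.4 -0.7] M [-0.07  0.05 -0.03] w 0.0868 q [-0.84  0.79  1.63 -0.    0.73 -0.2 ]
```

View pics/wrist2.png

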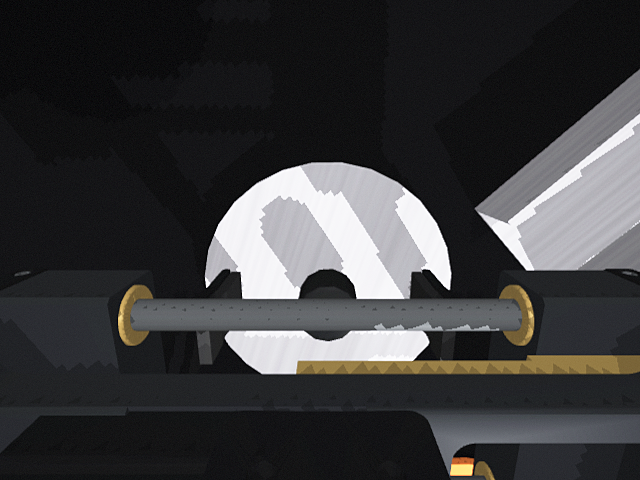

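The TCP ended a little low (z = 14 mm). I raise it 4 mm and close on the knob.

Call:
jog_arm(
  increments=[
    [[0,0,0,0.002,0,0.004,-1],[0,0,0,0.002,0,0.004,-0.5],[0,0,0,0.002,0,0.004,0],[0,0,0,0.002,0,0.004,0.5],[0,0,0,0.002,0,0.004,1],[0,0,0,0.002,0,0.004,1],[0,0,0,0.002,0,0.004,1],[0,0,0,0.002,0,0.004,1]],
  ],
  squeeze=30,
)

```text
time: 4.25
position: [0.4795, -0.3642, 0.0184]
tool_rot: [-0.319, 0.633, -0.63, 0.317]
ft_force: [-0.3, 0.7, -0.9]
grip_width: 0.039
```

```bash
python3 snap.py 3
```

```text
t 4.25 pos [ 0.4795 -0.3642  0.0184] jaw az -36.6 down [-0.004  0.003 -1.   ] F [-0.3  0.7 -0.9] M [-0.04  0.07 -0.02] w 0.0390 q [-0.83  0.78  1.62 -0.    0.74 -0.2 ]
```

Call:
jog_arm(
  increments=[
    [[0,0,0,0,0,0,1],[0,0,0,0,0,0,1],[0,0,0,0,0,0,1],[0,0,0,0,0,0,1]],
  ],
  squeeze=30,
)

```text
time: 4.65
position: [0.4792, -0.3639, 0.0183]
tool_rot: [-0.319, 0.633, -0.63, 0.317]
ft_force: [-0.9, 0.6, -0.1]
grip_width: 0.0271
```

The jaws hold at 27 mm on the 28 mm knob. I lift gently.

Call:
jog_arm(
  increments=[
    [[0,0,0,0,0,0.005,1],[0,0,0,0,0,0.015,1],[0,0,0,0,0,0.03,1],[0,0,0,0,0,0.055,1],[0,0,0,0,0,0.085,1],[0,0,0,0,0,0.115,1],[0,0,0,0,0,0.14,1],[0,0,0,0,0,0.15,1]],
  ],
)

```text
time: 5.45
position: [0.4806, -0.3652, 0.1725]
tool_rot: [0.318, -0.631, 0.632, -0.318]
ft_force: [1.1, -0.5, -2.8]
grip_width: 0.0273
```

```bash
python3 snap.py 4 wrist scene; 
```

```text
t 5.45 pos [ 0.4806 -0.3652  0.1725] jaw az -36.5 down [ 0.001 -0.002 -1.   ] F [ 1.1 -0.5 -2.8] M [-0.1   0.11 -0.07] w 0.0273 q [-0.83  0.56  1.54 -0.    1.04 -0.2 ]
```

View pics/wrist4.png

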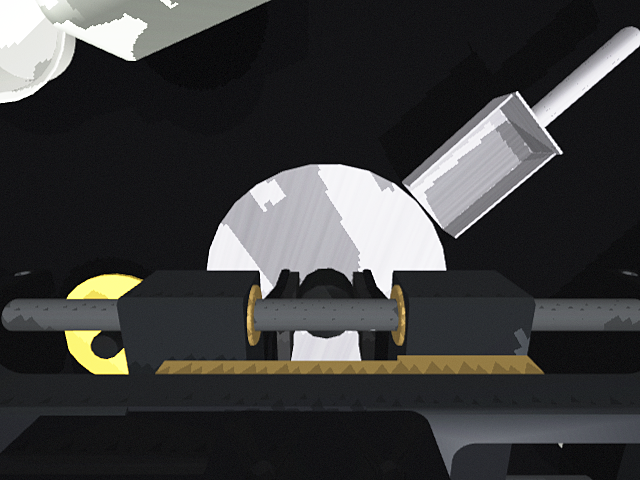

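View pics/scene4.png

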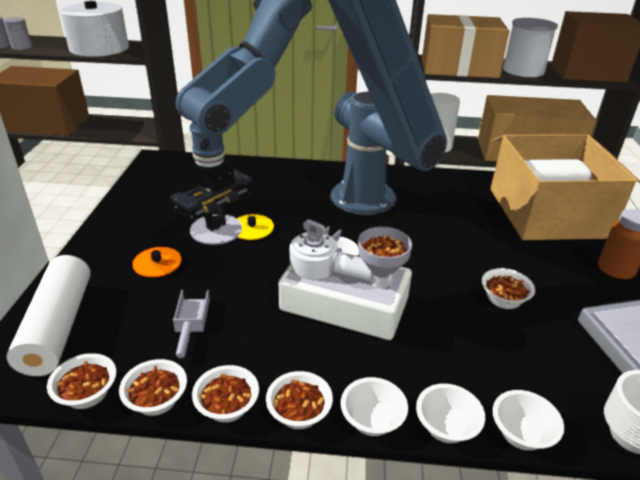

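The wrist picture shows the lid hanging level in the fingers with its disc centred at about (327,283). The scene picture shows it at (215,228), clear of everything. I raise it and carry it to above the hopper.

Call:
jog_arm(
  increments=[
    [[0,0,0,0,0.005,0.02,1],[0,0,0,0,0.015,0.045,1],[0,0,0,0.01,0.03,0.075,1],[0,0,0,0.02,0.055,0.105,1],[0,0,0,0.03,0.085,0.135,1],[0,0,0,0.04,0.12,0.16,1],[0,0,0,0.05,0.155,0.17,1],[0,0,0,0.06,0.19,0.17,1]],
  ],
)

```text
time: 6.35
position: [0.5407, -0.1737, 0.3414]
tool_rot: [0.318, -0.631, 0.632, -0.318]
ft_force: [1.2, 0.2, -2.4]
grip_width: 0.0274
```

Call:
jog_arm(
  increments=[
    [[0,0,0,0.0,0.035,0,1],[0,0,0,0.01,0.075,0,1],[0,0,0,0.02,0.115,0,1],[0,0,0,0.02,0.15,0,1],[0,0,0,0.03,0.18,0,1],[0,0,0,0.03,0.205,0,1],[0,0,0,0.03,0.22,0,1],[0,0,0,0.03,0.225,0,1]],
  ],
)

```text
time: 7.15
position: [0.5698, 0.0527, 0.34]
tool_rot: [-0.319, 0.631, -0.631, 0.318]
ft_force: [0.3, 0.3, -3.2]
grip_width: 0.0268
```

```bash
python3 snap.py 5 wrist scene top; 
```

```text
t 7.15 pos [0.5698 0.0527 0.34  ] jaw az -36.5 down [-0.002 -0.001 -1.   ] F [ 0.3  0.3 -3.2] M [-0.11  0.04  0.02] w 0.0268 q [-0.1   0.34  1.41 -0.    1.39  0.53]
```

View pics/wrist5.png

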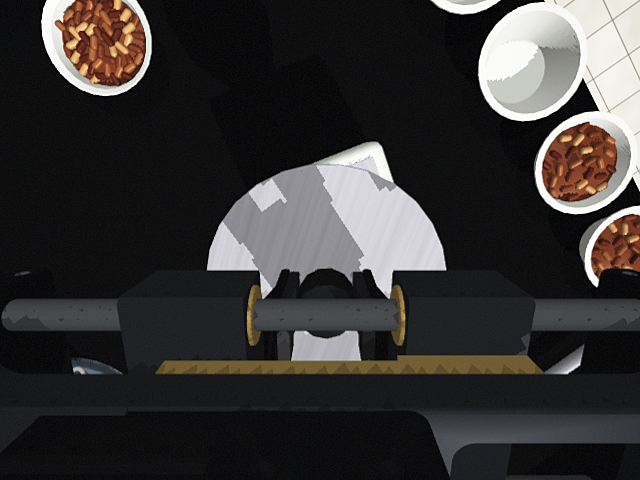

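View pics/scene5.png

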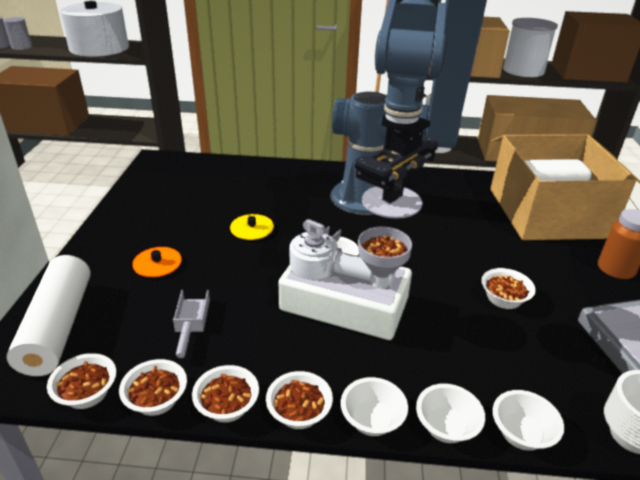

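```bash
python3 - <<'E'
from h import *
S=camera_info("scene")
# predicted rim ellipse in scene crop c2 coords
s=cv2.imread("pics/scene0.png")
a=cv2.resize(s[210:310,280:420],None,fx=5.7,fy=5.7,interpolation=cv2.INTER_CUBIC)
for r,col in((.060,(0,255,0)),(.057,(0,0,255))):
    th=np.linspace(0,2*np.pi,120)
    P=np.array([proj(S,(.5708+r*np.cos(x),.0492+r*np.sin(x),.225)) for x in th])
    P=((P+.5-[280,210])*5.7-.5).astype(int);cv2.polylines(a,[P.reshape(-1,1,2)],True,col,1)
cv2.imwrite("pics/c3.png",a)
for n in (4,5):
    ci=dict(np.load(f"pics/wrist{n}.npz"));g=cv2.cvtColor(cv2.imread(f"pics/wrist{n}.png"),cv2.COLOR_BGR2GRAY)
    z=(.1725 if n==4 else .340)-.005
    pts=[]
    for v in range(195,265,3):
        row=g[v]; xs=[u for u in range(196,460)]
        d=np.gradient(cv2.GaussianBlur(row[None].astype(np.float32),(3,1),0)[0])
        pts.append((195+np.argmax(d[195:300]),v))
        if n==5: pts.append((380+np.argmin(d[380:460]),v)) if v>205 else None
        elif v>240: pts.append((380+np.argmin(d[380:460]),v))
    P=np.array([onz(ci,u,v,z)[:2] for u,v in pts])
    q=np.linalg.lstsq(np.c_[2*P,np.ones(len(P))],(P**2).sum(1),rcond=None)[0]
    print(n,q[:2],np.sqrt(q[2]+q[0]**2+q[1]**2), np.std(np.hypot(*(P-q[:2]).T)))
E
```

```text
4 [ 0.48178475 -0.36597237] 0.06288840148310358 0.00017249267116430962
5 [0.57078267 0.05185039] 0.06289295057269473 0.0001638638747598595
```

View pics/c3.png

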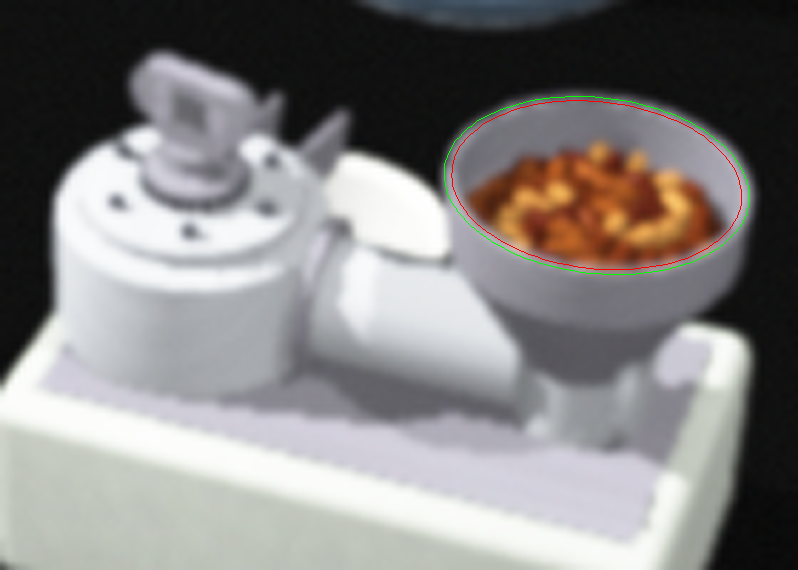

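The rim predicted from the top view overlays the scene view to within about 1.5 mm (slightly +y). Rim ≈(0.5705, 0.050), and the held lid is at (0.571, 0.052). I shift by -2 mm in y and lower to just above the rim.

Call:
jog_arm(
  increments=[
    [[0,0,0,0,-0.001,-0.02,1],[0,0,0,0,-0.002,-0.04,1],[0,0,0,0,-0.002,-0.06,1],[0,0,0,0,-0.002,-0.075,1],[0,0,0,0,-0.002,-0.083,1],[0,0,0,0,-0.002,-0.088,1],[0,0,0,0,-0.002,-0.088,1]],
  ],
)

```text
time: 8.0
position: [0.5705, 0.048, 0.2526]
tool_rot: [0.318, -0.631, 0.632, -0.317]
ft_force: [-0.7, 0.1, -2.5]
grip_width: 0.027
```

```bash
python3 snap.py 6 wrist scene; python3 - <<'E'
import cv2
s=cv2.imread("pics/scene6.png");cv2.imwrite("pics/c6.png",cv2.resize(s[130:310,280:460],None,fx=3.3,fy=3.3,interpolation=cv2.INTER_CUBIC))
E
```

```text
t 8.00 pos [0.5705 0.048  0.2526] jaw az -36.6 down [-0.001 -0.002 -1.   ] F [-0.7  0.1 -2.5] M [-0.03  0.11  0.02] w 0.0270 q [-0.11  0.42  1.53 -0.    1.19  0.53]
```

View pics/c6.png

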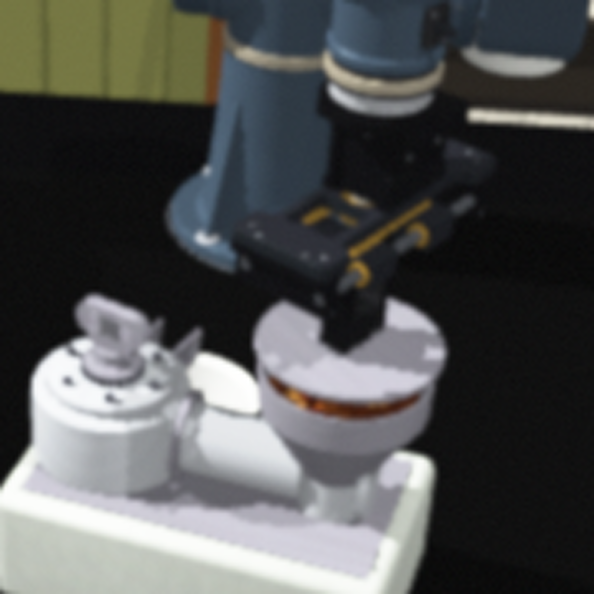

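The lid hangs level just above the rim at crop (350,350). It reads about 2–3 mm low in y, so I correct that and lower slowly.

Call:
jog_arm(
  increments=[
    [[0,0,0,0,0.003,-0.003,1],[0,0,0,0,0.003,-0.006,1],[0,0,0,0,0.003,-0.009,1],[0,0,0,0,0.003,-0.012,1],[0,0,0,0,0.003,-0.014,1]],
  ],
)

```text
time: 8.6
position: [0.5709, 0.0513, 0.2391]
tool_rot: [0.318, -0.631, 0.632, -0.318]
ft_force: [0.5, -0.2, -2.1]
grip_width: 0.0274
```

Call:
jog_arm(
  increments=[
    [[0,0,0,0,0,-0.001,1],[0,0,0,0,0,-0.002,1],[0,0,0,0,0,-0.003,1]],
  ],
)

```text
time: 8.9
position: [0.571, 0.0513, 0.2361]
tool_rot: [0.318, -0.631, 0.632, -0.318]
ft_force: [-0.7, 0.2, -2.6]
grip_width: 0.0273
```

```bash
python3 snap.py 7 scene; python3 - <<'E'
import cv2
s=cv2.imread("pics/scene7.png");cv2.imwrite("pics/c7.png",cv2.resize(s[180:310,330:460],None,fx=4.5,fy=4.5,interpolation=cv2.INTER_CUBIC))
E
```

```text
t 8.90 pos [0.571  0.0513 0.2361] jaw az -36.6 down [ 0.001 -0.002 -1.   ] F [-0.7  0.2 -2.6] M [-0.15  0.12 -0.05] w 0.0273 q [-0.1   0.44  1.55 -0.    1.15  0.54]
```

View pics/c7.png

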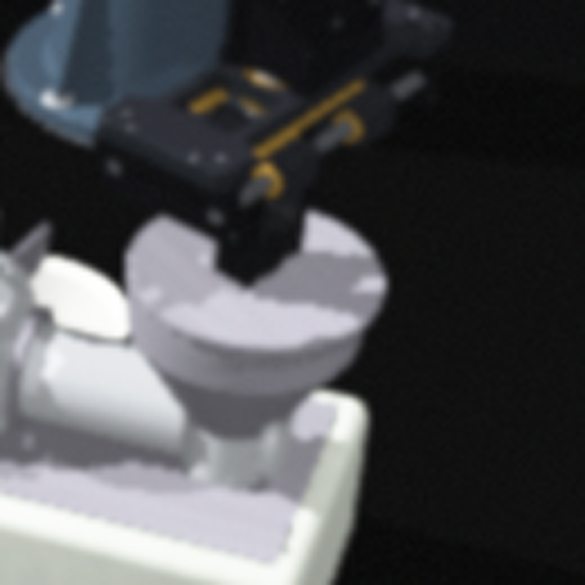

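The plug is in the mouth with no side force. I lower it until contact shows.

Call:
jog_arm(
  increments=[
    [[0,0,0,0,-0.001,-0.001,1],[0,0,0,0,-0.001,-0.002,1],[0,0,0,0,-0.001,-0.002,1]],
  ],
)

```text
time: 9.25
position: [0.571, 0.0507, 0.2353]
tool_rot: [0.317, -0.631, 0.632, -0.318]
ft_force: [-1.6, 0.9, 4.7]
grip_width: 0.0272
```

Call:
jog_arm(
  increments=[
    [[0,0,0,0,0,-0.001,1],[0,0,0,0,0,-0.001,1]],
  ],
)

```text
time: 9.45
position: [0.571, 0.0508, 0.2353]
tool_rot: [0.317, -0.631, 0.632, -0.318]
ft_force: [-2.7, -0.2, 5.5]
grip_width: 0.0272
```

Contact came at TCP z = 0.2353, as expected for a seated lid (0.235). I release it and rise.

Call:
jog_arm(
  increments=[
    [[0,0,0,0,0,0,0.2],[0,0,0,0,0,0,0],[0,0,0,0,0,0,-0.3],[0,0,0,0,0,0,-0.6],[0,0,0,0,0,0,-1],[0,0,0,0,0,0,-1],[0,0,0,0,0,0.002,-1],[0,0,0,0,0,0.005,-1]],
  ],
)

```text
time: 10.25
position: [0.5709, 0.0508, 0.2402]
tool_rot: [0.317, -0.631, 0.632, -0.318]
ft_force: [0.6, 0.2, 0.5]
grip_width: 0.0818
```

Call:
jog_arm(
  increments=[
    [[0,0,0,0,0,0.005,-1],[0,0,0,0,0,0.02,-1],[0,0,0,0,-0.01,0.05,-1],[0,0,0,0,-0.03,0.08,-1],[0,0,0,-0.01,-0.06,0.1,-1],[0,0,0,-0.02,-0.09,0.1,-1],[0,0,0,-0.03,-0.12,0.1,-1],[0,0,0,-0.03,-0.13,0.1,-1]],
  ],
)

```text
time: 11.05
position: [0.54, -0.0815, 0.3411]
tool_rot: [0.317, -0.631, 0.633, -0.317]
ft_force: [-0.3, 0.6, 0.5]
grip_width: 0.0869
```

```bash
python3 snap.py 8 scene wrist; python3 - <<'E'
import cv2
s=cv2.imread("pics/scene8.png");cv2.imwrite("pics/c8.png",cv2.resize(s[180:310,280:460],None,fx=4.4,fy=4.4,interpolation=cv2.INTER_CUBIC))
E
```

```text
t 11.05 pos [ 0.54   -0.0815  0.3411] jaw az -36.8 down [ 0.002 -0.002 -1.   ] F [-0.3  0.6  0.5] M [-0.05  0.09 -0.  ] w 0.0869 q [-0.35  0.3   1.47 -0.    1.37  0.29]
```

View pics/c8.png

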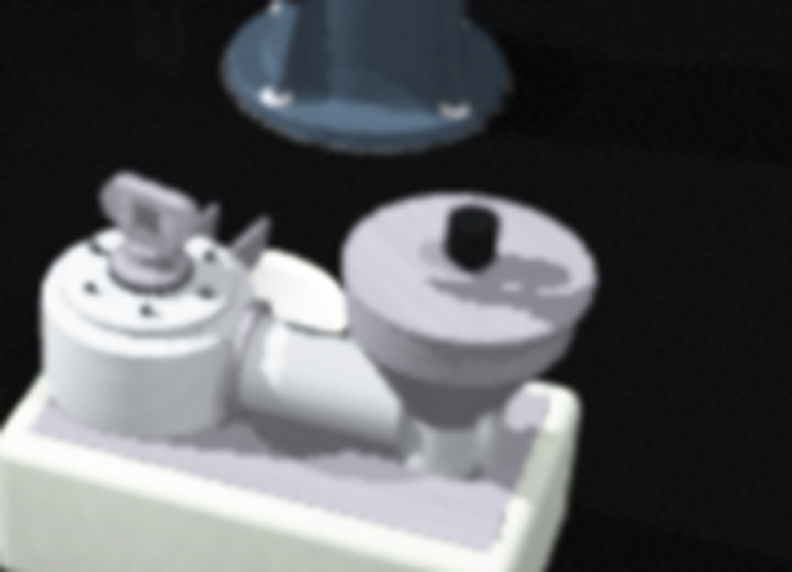

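View pics/wrist8.png

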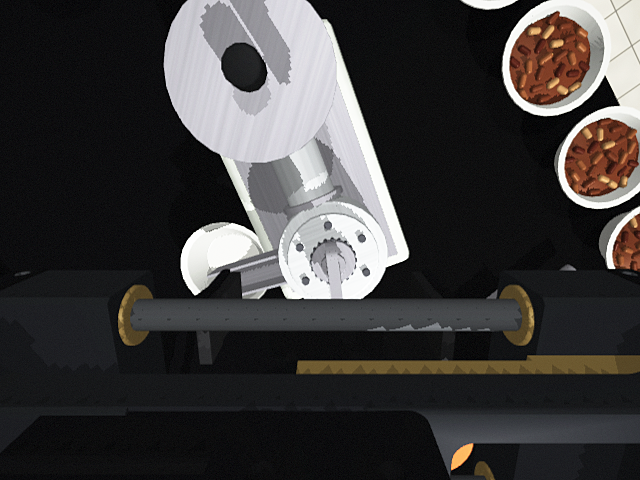

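The lid sits level on the hopper, with its knob at crop (470,238) upright and an even overhang. I shift slightly so that the spade is clear of the rod in the wrist view.

Call:
jog_arm(
  increments=[
    [[0,0,0,-0.01,-0.02,0,-1],[0,0,0,-0.025,-0.04,0,-1],[0,0,0,-0.025,-0.04,0,-1],[0,0,0,-0.025,-0.04,0,-1]],
  ],
)

```text
time: 11.55
position: [0.5166, -0.1194, 0.3408]
tool_rot: [0.316, -0.632, 0.633, -0.318]
ft_force: [0.4, 0.1, -0.6]
grip_width: 0.0868
```

```bash
python3 snap.py 9 wrist; python3 - <<'E'
import cv2
s=cv2.imread("pics/wrist9.png");cv2.imwrite("pics/c9.png",cv2.resize(s[130:270,240:420],None,fx=4.2,fy=4.2,interpolation=cv2.INTER_CUBIC))
E
```

```text
t 11.55 pos [ 0.5166 -0.1194  0.3408] jaw az -36.8 down [ 0.003 -0.    -1.   ] F [ 0.4  0.1 -0.6] M [-0.03  0.07  0.  ] w 0.0868 q [-0.44  0.27  1.51  0.    1.36  0.2 ]
```

View pics/c9.png

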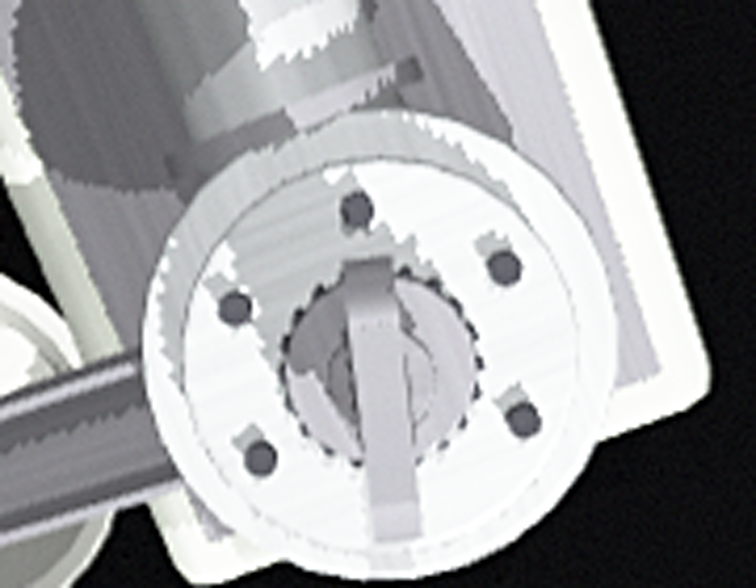

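The crop shows the spade as a light bar from (370,262) to (397,540), with six hole dots and the lock ring behind it. I compute its angle and centre.

```bash
python3 - <<'E'
from h import *
ci=dict(np.load("pics/wrist9.npz"))
f=lambda x,y:(240+(x+.5)/4.2-.5,130+(y+.5)/4.2-.5)
a=onz(ci,*f(370,300),.231);b=onz(ci,*f(397,540),.231)
print(a,b,(a+b)/2,np.linalg.norm(a-b),"az",np.degrees(np.arctan2(*(a-b)[[1,0]])))
for pa,pb in(((345,265),(375,538)),((395,265),(420,535)),((352,322),(372,500)),((398,322),(416,500))):
    a=onz(ci,*f(*pa),.226);b=onz(ci,*f(*pb),.226);print(np.linalg.norm(a-b),"az",np.degrees(np.arctan2(*(a-b)[[1,0]])),(a+b)/2)
# head circle & shoulder
pts=[(143,350),(165,240),(250,145),(385,110),(520,165),(590,250),(612,350),(580,450)]
P=np.array([onz(ci,*f(*p),.167)[:2] for p in pts])
q=np.linalg.lstsq(np.c_[2*P,np.ones(len(P))],(P**2).sum(1),rcond=None)[0];print("head",q[:2],np.sqrt(q[2]+q[0]**2+q[1]**2))
pts=[(283,370),(300,310),(350,270),(480,370),(440,295),(465,320),(430,458),(330,450),(465,425)]
P=np.array([onz(ci,*f(*p),.187)[:2] for p in pts])
q=np.linalg.lstsq(np.c_[2*P,np.ones(len(P))],(P**2).sum(1),rcond=None)[0];print("ring",q[:2],np.sqrt(q[2]+q[0]**2+q[1]**2))
T=camera_info("top");
# mill edge yaw from wrist view
a=onz(ci,*f(705,385),.107);b=onz(ci,*f(590,0),.107);print("mill edge yaw",np.degrees(np.arctan2(-(b-a)[0],(b-a)[1])))
E
```

```text
[ 0.53676908 -0.09748789  0.231     ] [ 0.51232943 -0.13941351  0.231     ] [ 0.52454925 -0.1184507   0.231     ] 0.04852889761051563 az 59.76086344526364
0.055808261075400975 az 59.400352844468465 [ 0.52234463 -0.1137495   0.226     ]
0.055120615969804276 az 58.922887175842106 [ 0.53008814 -0.11913094  0.226     ]
0.036511392234109236 az 59.54648098680793 [ 0.52171042 -0.11519489  0.226     ]
0.0365023992153148 az 59.379625480652244 [ 0.5288841  -0.12055079  0.226     ]
head [ 0.52533466 -0.1158493 ] 0.05577686207429827
ring [ 0.52564588 -0.11712102] 0.022498908975463226
mill edge yaw -17.211233465803105
```

The spade's azimuth is about 59.4°, its axis about (0.5255, -0.1165), and the turn to the seat about 75° (1.30 rad). I align (jaw azimuth -30.7°) and descend over it.

Call:
jog_arm(
  increments=[
    [[0,0,3,0.005,0.002,0,-1],[0,0,6,0.009,0.003,-0.02,-1],[0,0,6,0.009,0.003,-0.045,-1],[0,0,6,0.009,0.003,-0.065,-1],[0,0,6,0.009,0.003,-0.08,-1],[0,0,6,0.009,0.003,-0.085,-1],[0,0,6,0.009,0.003,-0.085,-1]],
  ],
)

```text
time: 12.3
position: [0.526, -0.1152, 0.2551]
tool_rot: [0.349, -0.614, 0.614, -0.351]
ft_force: [-0.1, 0.7, -0.2]
grip_width: 0.0869
```

```bash
python3 snap.py 10 wrist
```

```text
t 12.30 pos [ 0.526  -0.1152  0.2551] jaw az -30.6 down [ 0.002  0.001 -1.   ] F [-0.1  0.7 -0.2] M [-0.08  0.1  -0.02] w 0.0869 q [-0.42  0.37  1.61  0.    1.16  0.11]
```

View pics/wrist10.png

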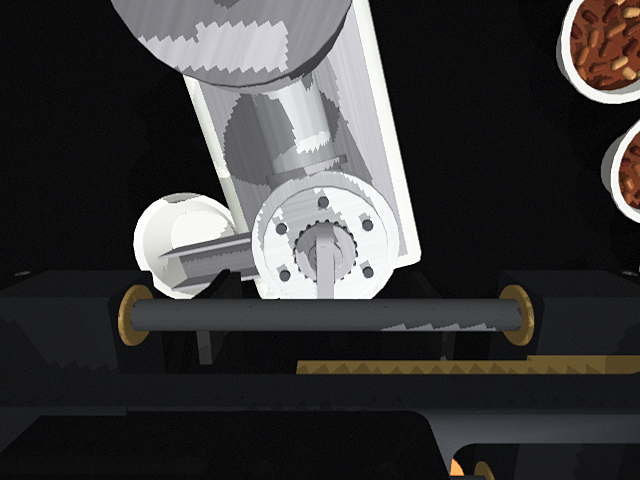

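The spade stands vertical at u ≈ 324, midway between the fingers at u ≈ 220 and 430. I descend and grip.

Call:
jog_arm(
  increments=[
    [[0,0,0,0,-0.001,-0.015,-1],[0,0,0,0,-0.001,-0.03,-1],[0,0,0,0,-0.001,-0.042,-1],[0,0,0,0,-0.001,-0.05,-1],[0,0,0,0,-0.001,-0.051,-1],[0,0,0,0,-0.001,-0.051,-1]],
  ],
)

```text
time: 12.95
position: [0.5267, -0.1167, 0.2052]
tool_rot: [0.349, -0.614, 0.615, -0.351]
ft_force: [-0.7, 0.1, 0.7]
grip_width: 0.0871
```

Call:
jog_arm(
  increments=[
    [[0,0,0,0,0,0,0],[0,0,0,0,0,0,0.3],[0,0,0,0,0,0,0.5],[0,0,0,0,0,0,0.7],[0,0,0,0,0,0,1],[0,0,0,0,0,0,1],[0,0,0,0,0,0,1],[0,0,0,0,0,0,1]],
  ],
  squeeze=20,
)

```text
time: 13.75
position: [0.5267, -0.1167, 0.2052]
tool_rot: [0.349, -0.614, 0.615, -0.351]
ft_force: [0.1, -0.2, -1.0]
grip_width: 0.0309
```

```bash
python3 snap.py 11
```

```text
t 13.75 pos [ 0.5267 -0.1167  0.2052] jaw az -30.7 down [ 0.004  0.    -1.   ] F [ 0.1 -0.2 -1. ] M [-0.11  0.14  0.07] w 0.0309 q [-0.43  0.43  1.67  0.    1.03  0.11]
```

Call:
jog_arm(
  increments=[
    [[0,0,0,0,0,-0.001,1],[0,0,0,0,0,-0.002,1],[0,0,0,0,0,-0.002,1],[0,0,0,0,0,-0.002,1],[0,0,0,0,0,-0.002,1],[0,0,0,0,0,-0.002,1]],
  ],
)

```text
time: 14.35
position: [0.5253, -0.1159, 0.2028]
tool_rot: [-0.35, 0.615, -0.614, 0.351]
ft_force: [-4.2, 2.7, 1.6]
grip_width: 0.0096
```

```bash
python3 snap.py 12
```

```text
t 14.35 pos [ 0.5253 -0.1159  0.2028] jaw az -30.7 down [ 0.001  0.002 -1.   ] F [-4.2  2.7  1.6] M [0.45 0.93 0.05] w 0.0096 q [-0.43  0.44  1.67  0.    1.03  0.11]
```

The jaws closed on the 10 mm plate (9.6 mm). I turn clockwise while watching force and moment.

Call:
jog_arm(
  increments=[
    [[0,0,-4,-0.001,0.0005,0,1],[0,0,-10,-0.001,0.0005,0,1],[0,0,-16,-0.001,0.0005,0,1],[0,0,-22,-0.001,0.0005,0,1],[0,0,-27,-0.001,0.0005,0,1],[0,0,-30,-0.001,0.0005,0,1]],
  ],
)

```text
time: 14.95
position: [0.5256, -0.1163, 0.2027]
tool_rot: [0.177, -0.684, 0.685, -0.18]
ft_force: [-0.2, -0.3, -2.0]
grip_width: 0.0101
```

```bash
python3 snap.py 13
```

```text
t 14.95 pos [ 0.5256 -0.1163  0.2027] jaw az -60.8 down [ 0.004 -0.001 -1.   ] F [-0.2 -0.3 -2. ] M [-0.06  0.23  0.04] w 0.0101 q [-0.43  0.44  1.68  0.    1.03  0.63]
```

Call:
jog_arm(
  increments=[
    [[0,0,-4,0,0,0,1],[0,0,-10,0,0,0,1],[0,0,-16,0,0,0,1],[0,0,-22,0,0,0,1],[0,0,-27,0,0,0,1],[0,0,-32,0,0,0,1],[0,0,-36,0,0,0,1]],
  ],
)

```text
time: 15.65
position: [0.5258, -0.1169, 0.2025]
tool_rot: [-0.044, -0.704, 0.707, 0.042]
ft_force: [-2.4, -0.3, -0.6]
grip_width: 0.0099
```

```bash
python3 snap.py 14
```

```text
t 15.65 pos [ 0.5258 -0.1169  0.2025] jaw az -97.0 down [ 0.003 -0.004 -1.   ] F [-2.4 -0.3 -0.6] M [-0.07  0.64  0.09] w 0.0099 q [-0.42  0.44  1.67 -0.    1.03  1.27]
```

Mz is small so far (friction only). I go slowly to the stop.

Call:
jog_arm(
  increments=[
    [[0,0,-2,0,0.0005,0,1],[0,0,-4,0,0.0005,0,1],[0,0,-6,0,0.0005,0,1]],
  ],
)

```text
time: 15.95
position: [0.5258, -0.117, 0.2025]
tool_rot: [-0.081, -0.701, 0.704, 0.079]
ft_force: [-1.5, 0.1, 1.6]
grip_width: 0.0095
```

```bash
python3 snap.py 15
```

```text
t 15.95 pos [ 0.5258 -0.117   0.2025] jaw az -103.0 down [ 0.003 -0.006 -1.   ] F [-1.5  0.1  1.6] M [0.02 0.72 0.09] w 0.0095 q [-0.42  0.44  1.67 -0.    1.03  1.38]
```

Call:
jog_arm(
  increments=[
    [[0,0,-2,0,0,0,1],[0,0,-3,0,0,0,1]],
  ],
)

```text
time: 16.15
position: [0.5257, -0.1171, 0.2024]
tool_rot: [-0.1, -0.698, 0.702, 0.098]
ft_force: [-2.4, 0.4, 1.0]
grip_width: 0.01
```

```bash
python3 snap.py 16
```

```text
t 16.15 pos [ 0.5257 -0.1171  0.2024] jaw az -106.1 down [ 0.002 -0.006 -1.   ] F [-2.4  0.4  1. ] M [0.3  0.69 0.12] w 0.0100 q [-0.42  0.44  1.67 -0.01  1.03  1.43]
```

Call:
jog_arm(
  increments=[
    [[0,0,0,0,0,0,1],[0,0,-1.5,0,0,0,1],[0,0,-3,0,0,0,1]],
  ],
  squeeze=35,
)

```text
time: 16.45
position: [0.5257, -0.1172, 0.2024]
tool_rot: [-0.118, -0.695, 0.7, 0.116]
ft_force: [-3.0, 1.4, 0.4]
grip_width: 0.01
```

```bash
python3 snap.py 17 wrist
```

```text
t 16.45 pos [ 0.5257 -0.1172  0.2024] jaw az -109.1 down [ 0.002 -0.007 -1.   ] F [-3.   1.4  0.4] M [0.3  0.61 0.65] w 0.0100 q [-0.42  0.44  1.67 -0.01  1.03  1.48]
```

Call:
jog_arm(
  increments=[
    [[0,0,-1.5,0,0,0,1],[0,0,-3,0,0,0,1]],
  ],
)

```text
time: 16.7
position: [0.5258, -0.1172, 0.2024]
tool_rot: [-0.137, -0.691, 0.696, 0.135]
ft_force: [-3.0, 1.8, 1.2]
grip_width: 0.0105
```

```bash
python3 snap.py 18 wrist
```

```text
t 16.70 pos [ 0.5258 -0.1172  0.2024] jaw az -112.2 down [ 0.002 -0.007 -1.   ] F [-3.   1.8  1.2] M [0.32 0.58 0.87] w 0.0105 q [-0.42  0.44  1.67 -0.01  1.03  1.54]
```

Mz jumped from 0.12 to 0.65 and then 0.87 N m, so the stop is at a jaw azimuth of about -107° (predicted -105°). I hold briefly, then back off to an azimuth of about -16.5°, a quarter turn.

Call:
jog_arm(
  increments=[
    [[0,0,0,0,0,0,1],[0,0,0,0,0,0,1]],
  ],
)

```text
time: 16.95
position: [0.5257, -0.1172, 0.2024]
tool_rot: [-0.137, -0.691, 0.696, 0.135]
ft_force: [-3.3, 1.9, 1.4]
grip_width: 0.0104
```

```bash
python3 snap.py 19 scene top; python3 - <<'E'
import cv2
s=cv2.imread("pics/scene19.png");cv2.imwrite("pics/c19.png",cv2.resize(s[160:310,270:430],None,fx=3.9,fy=3.9,interpolation=cv2.INTER_CUBIC))
E
```

```text
t 16.95 pos [ 0.5257 -0.1172  0.2024] jaw az -112.2 down [ 0.001 -0.007 -1.   ] F [-3.3  1.9  1.4] M [0.28 0.63 0.81] w 0.0104 q [-0.42  0.44  1.67 -0.01  1.03  1.54]
```

View pics/c19.png

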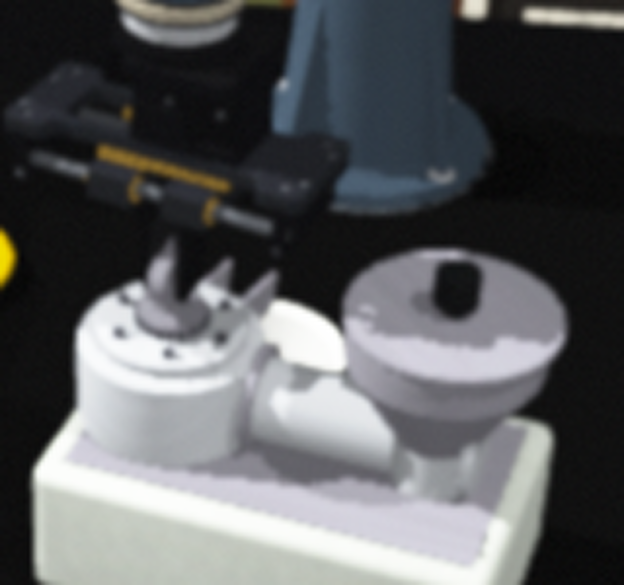

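The scene crop shows the spade end-on at (165,285), lying along the mill's x axis as it should when seated. The lid is still level, so I back off now.

Call:
jog_arm(
  increments=[
    [[0,0,4,0,0,0,1],[0,0,10,0,0,0,1],[0,0,16,0,0.0005,0,1],[0,0,22,0,0.0005,0,1],[0,0,28,0,0.0005,0,1],[0,0,34,0,0.0005,0,1],[0,0,40,0,0.0005,0,1],[0,0,44,0,0.0005,0,1]],
  ],
)

```text
time: 17.85
position: [0.5257, -0.1164, 0.2026]
tool_rot: [0.131, -0.693, 0.696, -0.136]
ft_force: [-3.1, 2.5, 2.5]
grip_width: 0.01
```

Call:
jog_arm(
  increments=[
    [[0,0,4,0,0,0,1],[0,0,10,0,0,0,1],[0,0,16,0,0,0,1],[0,0,22,0,0,0,1],[0,0,28,0,0,0,1],[0,0,34,0,0,0,1],[0,0,39,0,0,0,1],[0,0,43,0,0,0,1]],
  ],
)

```text
time: 18.65
position: [0.5252, -0.1159, 0.2028]
tool_rot: [-0.376, 0.598, -0.597, 0.381]
ft_force: [-4.2, 2.4, 3.5]
grip_width: 0.0099
```

```bash
python3 snap.py 20
```

```text
t 18.65 pos [ 0.5252 -0.1159  0.2028] jaw az -25.3 down [ 0.006  0.004 -1.   ] F [-4.2  2.4  3.5] M [ 0.35  0.87 -0.1 ] w 0.0099 q [-0.43  0.43  1.68  0.01  1.03  0.01]
```

Call:
jog_arm(
  increments=[
    [[0,0,3,-0.0005,0,0,1],[0,0,6,-0.0005,0,0,1],[0,0,9,-0.0005,0,0,1],[0,0,9,-0.0005,0,0,1],[0,0,9,-0.0005,0,0,1],[0,0,9,-0.0005,0,0,1]],
  ],
)

```text
time: 19.25
position: [0.5249, -0.1158, 0.2029]
tool_rot: [-0.421, 0.567, -0.566, 0.426]
ft_force: [-2.1, 2.6, 1.5]
grip_width: 0.0097
```

```bash
python3 snap.py 21 wrist scene top; python3 - <<'E'
import cv2
s=cv2.imread("pics/scene21.png");cv2.imwrite("pics/c21.png",cv2.resize(s[160:310,270:430],None,fx=3.9,fy=3.9,interpolation=cv2.INTER_CUBIC))
E
```

```text
t 19.25 pos [ 0.5249 -0.1158  0.2029] jaw az -16.4 down [ 0.006  0.006 -1.   ] F [-2.1  2.6  1.5] M [ 0.25  0.44 -0.01] w 0.0097 q [-0.43  0.43  1.68  0.01  1.03 -0.15]
```

View pics/c21.png

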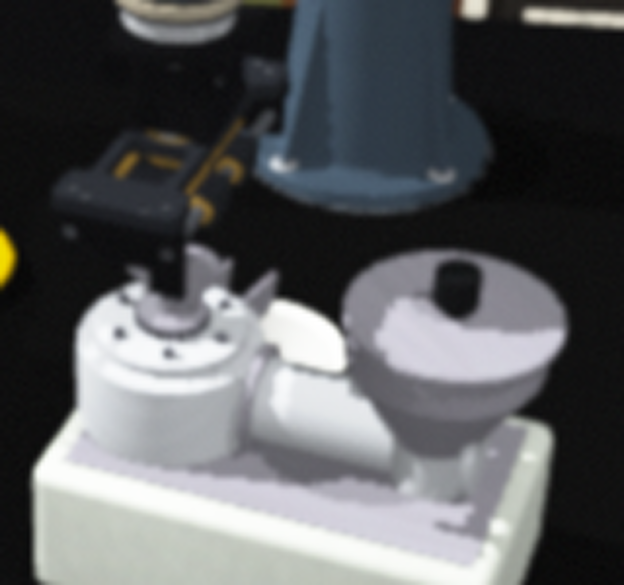

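View pics/wrist21.png

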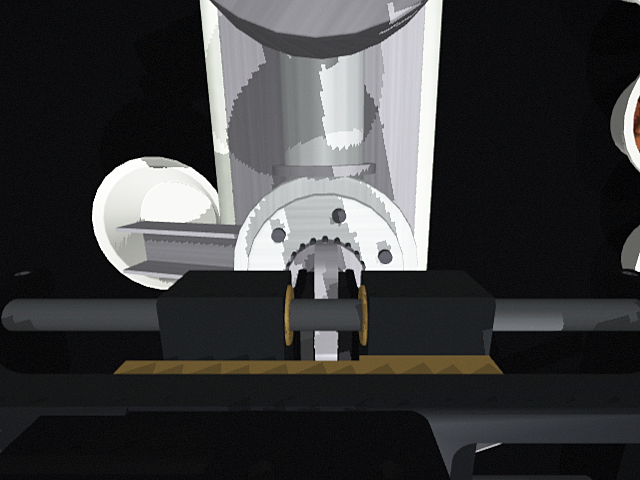

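View pics/top21.png

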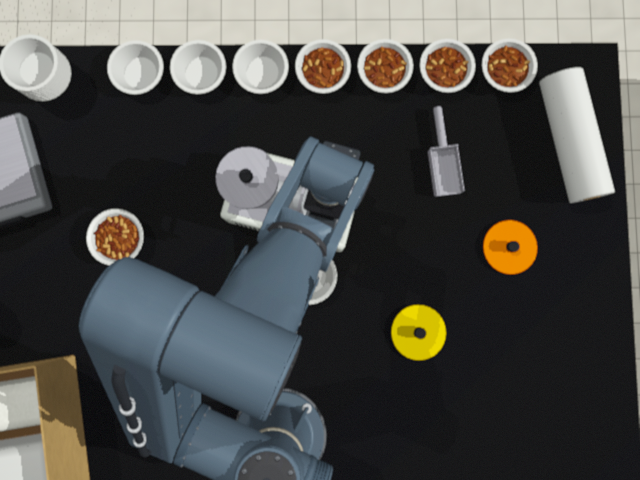

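The wrist view shows the spade at u ≈ 326, vertical between the pads and parallel to the mill's long sides, so a quarter turn. The top view shows the lid on the hopper at (246,178), and the bowls and scoop look unmoved. I do a numeric check.

```bash
python3 - <<'E'
from h import *
from snap import state
T=camera_info("top");a=cv2.imread("pics/top0.png");b=cv2.imread("pics/top21.png")
g=cv2.cvtColor(b,cv2.COLOR_BGR2GRAY)
k=np.zeros_like(g);k[160:195,230:262]=(g<60)[160:195,230:262]
n,l,st,c=cv2.connectedComponentsWithStats(k);i=1+np.argmax(st[1:,4]);print(st[i],"knob",onz(T,*c[i],.255))
edge=[];
for th in np.radians(np.arange(90,271,6)):
    r=np.arange(20,38,.25);u=247+r*np.cos(th);v=178+r*np.sin(th)
    p=cv2.remap(cv2.GaussianBlur(g,(3,3),0),u.astype(np.float32)[None],v.astype(np.float32)[None],1)[0].astype(float)
    j=np.argmin(np.gradient(p));edge.append(onz(T,u[j],v[j],.230)[:2])
P=np.array(edge);q=np.linalg.lstsq(np.c_[2*P,np.ones(len(P))],(P**2).sum(1),rcond=None)[0];print("disc",q[:2],np.sqrt(q[2]+q[0]**2+q[1]**2))
for nme,(x0,y0,x1,y1) in dict(full=(85,205,147,268),scoop=(425,100,468,200)).items():
    print(nme,"mean abs diff",cv2.absdiff(a[y0:y1,x0:x1],b[y0:y1,x0:x1]).mean().round(2))
s0=cv2.imread("pics/scene0.png");s1=cv2.imread("pics/scene21.png");print("spout bowl scene diff",cv2.absdiff(s0[236:262,340:360],s1[236:262,340:360]).mean().round(2))
print(hasattr(__import__("rig"),"hand_in"));state()
E
```

```text
[240 170  12  13 125] knob [0.56917597 0.05059504 0.255     ]
disc [0.572803   0.05580916] 0.060618864014284915
full mean abs diff 7.74
scoop mean abs diff 1.84
spout bowl scene diff 5.15
True
t 19.40 pos [ 0.525  -0.1158  0.2029] jaw az -16.3 down [ 0.006  0.005 -1.   ] F [-1.9  1.8  1.8] M [ 0.26  0.46 -0.06] w 0.0097 q [-0.43  0.43  1.68  0.01  1.03 -0.15]
```

The knob centre (0.569, 0.051) lies within about 2 mm of the rim centre. The half-arc disc fit gave a radius of 60.6 mm instead of 64, so I don't trust it. The full bowl's picture difference is a little high, so I check whether it moved or is only shaded.

```bash
python3 - <<'E'
from h import *
for n,(x0,y0,x1,y1) in (("scene",(475,262,542,312)),("top",(80,200,152,272))):
    for k in (0,21):
        g=cv2.cvtColor(cv2.imread(f"pics/{n}{k}.png"),cv2.COLOR_BGR2GRAY)[y0:y1,x0:x1]
        c,_=cv2.findContours((g>75).astype(np.uint8),0,1);c=max(c,key=cv2.contourArea);print(n,k,cv2.minEnclosingCircle(c))
E
```

```text
scene 0 ((33.0, 23.0), 28.160354614257812)
scene 21 ((33.0, 23.0), 28.160354614257812)
top 0 ((34.28313064575195, 36.71686935424805), 29.603769302368164)
top 21 ((41.73423385620117, 44.73423385620117), 39.32408142089844)
```

The full bowl is unmoved: identical in the scene view, while the arm intrudes in the top crop. I hand in.

```bash
python3 - <<'E'
from snap import *
print(hand_in()); state()
E
```

```text
the job is handed in; nothing more can be done
None
the job is handed in; nothing more can be done
```

The lid is seated on the hopper and let go, and the thumbscrew is a quarter turn back from its seat and still held in the fingers. I handed the job in at about 19.4 s; no verdict was reported.

- **Lid:** I picked the steel lid, not the orange or yellow ones, and lowered it until it touched at the height expected for a seated lid. It looks level, and its knob is within about 2 mm of the mouth centre.
- **Thumbscrew:** I turned it clockwise about 76° until the wrist torque jumped from 0.1 to 0.9 N m, close to the predicted 75°. I then backed off until the jaws stood about 90° from the stop (the stop is known to about 1–2°). The last pictures show the spade parallel to the mill's long sides. The jaws were on the plate at 9.7 mm with the squeeze set to 35 N.
- **Bowls and scoop:** the full bowl's outline was identical before and after in the scene view, and the scoop's picture hardly changed. The spout bowl was partly hidden, so I only judged it by eye, and it looked in place.
- **Checks that disagreed:**
  - A circle fit to the seated lid's disc gave a 60.6 mm radius instead of 64 mm and a centre about 6 mm off. I set it aside in favour of the knob.
  - The full bowl's outline in the top view came out wrong because the arm was in that crop.

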